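# Hold a spring clip gaping over the edge of an upright notebook

## Robot

A 6-joint arm with a two-finger parallel gripper is mounted at the origin on a cart in front of the work surface, level with it; the furniture and walls round the work are solid. World frame = base frame: x ahead of the robot, y to its left, z up, the work surface at z = 0. Lengths are in m, angles in rad, forces in N, time in s.
With the tool pointing down it reaches from about 0.35 to 0.975 m from the base axis. Payload 4.9 kg.
Tool frame: the origin (TCP) lies at the very end of the fingers, on their centre line; the grasp point (between the pads) lies 19 mm behind it; z points along the fingers, y is the line along which they close (so a half turn about z gives the same grasp; the last joint's range is limited). The gripper opens to 85 mm and grips with 20 to 120 N. Pads are 22 mm wide; open, the fingers measure 114 mm over their backs; the gripper's body (76 mm by 85 mm) begins 54 mm behind the grasp point. The pads swing forward as they close: fully open they stand 13 mm farther back than shut.
Start: joints at [0.993, 0.053, 1.613, -0, 1.476, -0.119], TCP at [0.277, 0.56, 0.231] pointing down, gripper open.
Joint ranges: [-3.01, 3.01], [-1.01, 2.22], [0.06, 2.58], [-1.02, 4.17], [0.09, 2.62], [-3.14, 3.14]. Speed limits (rad/s): [2.57, 2.57, 3.14, 3.14, 3.14, 3.14].

## Interface

Orientations are given as a unit quaternion [w, x, y, z].
In Python, from plant import state, optics, ticket, nets gives the robot as it stands. The module is installed in compiled form; this text tells all that it offers.
- The arm moves only by the shell command python3 -m inch 'ROWS' [OPENING]. ROWS is JSON, a list of rows, each an object of numbers: "dx", "dy", "dz": the shift along the tool's x, y, z as a fraction of full scale; "rx", "ry", "rz": the turn, a rotation vector about the tool's x, y, z as a fraction of full scale. In form: [{"dx": .., "dy": .., "dz": .., "rx": .., "ry": .., "rz": ..}, ...]. A call has 1 to 5 rows; each row is the pose to reach, as a shift and turn from the pose commanded when the call began, along the tool's axes at that moment; what a row does not reach only later rows make up. Full scale, the value 1, is 0.8 m for a shift and 1.5 rad for a turn. A row lasts 1/10 s, in which the tool goes at most 50 mm and 8.59 degrees, less where a joint would pass 70% of its speed; a pose out of reach is approached as far as the arm can. A call with a number of a shift or a turn outside -1 to 1 is refused whole. A call with a gripper value outside its range is refused whole. OPENING is the opening, from -1 (shut) to 1 (fully open), set as the call begins (- or left out, the last holds). The fingers move at their own pace and stop on an object; the grip force is fixed at half the most. Time passes only in rows, so rows that repeat a pose let the fingers close. It gives the time, the measured TCP pose, the force, the opening and the grip force at its end, in the units of the state.
- state(): the state, without advancing time (a new reading comes with each control period).
- optics.grab_frame(name): name is "scene" or "top" or "wrist"; returns the picture (384x512x3 uint8, red, green, blue); there is no depth.
- optics.camera_info(name): a dict with "fx", "fy", "cx", "cy" (pixels), "k1" (the pictures are not rectified: a ray, as slopes to the right and down, at radius r is drawn at 1 + k1 r^2 times it, then the intrinsics apply), "R" (3x3) and "t" (3): a world point X has camera coordinates R X + t. Camera axes: x right, y down, z forward; pixel columns grow to the right and rows downward; lengths in m; the calibration is good to about 2 mm. A picture is of the moment at which its call begins: read the wrist's pose just before it. camera_info takes no time and is no camera call; for the wrist camera it gives the pose at the moment of the call.
- ticket.job_done(): hands the job in; it is judged then, once.
Trained networks look in the newest picture that a camera, given by its name, has taken for a name from the list of things; names that differ only in an ending like _2 or _b are one class to them, and where a whole thing is asked for, a point or a joint stands for the part that bears it (a point fixed in the world has none). Each returns a list of dicts, best first, with "confidence" (0 to 1); they miss things now and then, are a little off and sometimes report something else, mostly with a low value. They report only what shows in the picture. A call takes as long as a camera call.
- nets.boxes_of(camera, name): "bbox" ([centre column, centre row, width, height] in pixels, round what is visible of it).
- nets.outline_of(camera, name): "pixels" (384x512 bool, what is visible of it) and "bbox" ([centre column, centre row, width, height] in pixels, round what is visible of it).
The state is a dict: "time": time; "joint_pos": joint angles; "joint_vel": joint speeds; "joint_efforts": joint torques, N m; "tool_pos": TCP position; "tool_rot": TCP orientation; "contact_force": force on the tool from outside, world axes, zero at the start; "ft_torque": the same for the moment, N m; "gripper_width": opening from 0.0 (shut) to 1.0 (fully open); "grasp_force": force on a finger pad.
Only numpy, scipy, OpenCV 4.12 (cv2) and the standard library are available. Lean on these libraries where they do the work, as an engineer would, in place of code of your own. Each camera call takes 0.05 s, during which the arm holds its last target. There are 200 camera calls.

## Task

Squeeze the finger plates of the steel spring clip so that its jaws open, and only then lift it off its parking bar. Keeping it squeezed wide open, bring it jaws down over the middle of the top edge of the notebook in the stand until the jaws reach about 2 to 3 cm down on either side without touching the notebook, and finish there, still holding the clip gaping so that I can slip loose sheets in. Do not bump the notebook or its stand, and leave the other things on the desk where they are.

Things in the scene. Friction and masses are not known exactly. Their poses are not given: they have to be found in the camera images.
- clip: Loose steel spring clip, 44 mm wide (y), about 60 g, parked upright, jaws closed on the parking bar. Origin: middle of its dark barrel (radius 6 mm), which is the pivot axis, y; z up, away from the jaws; x: the way the jaws part. Jaws hang to 47 mm below the pivot. Grip it by the finger plates (see clip_grip); they move with the jaws, as the barrel stays midway
- clip_grip (a point): point 30 mm above the pivot, between the two finger plates (40 mm wide along y, top 39 to 45 mm above the pivot). Parked, the plates lean apart as a V, 51 mm over the outsides at the top; squeezed along the clip x they end parallel, 26 mm over the outsides, at a firm stop. The spring pushes back with 7 N there
- clip_jaw_a (a joint): angle in rad through which each jaw has opened (both jaws turn alike): 0 parked on the 5 mm bar, 0.30 fully squeezed, -0.06 shut on nothing
- lip_a (a point): middle of the inner side of the lip of the jaw on the clip's +x side, 45 mm below the pivot; 2.5 mm from the clip's middle plane when parked, 16 mm when fully squeezed
- lip_b (a point): the same for the jaw on the clip's -x side
- clip_stand: fixed parking stand: black foot 70 x 84 x 10 mm with an upright steel bar 5 mm thick (x), 62 mm long (y), whose top is 56 mm above the desk; origin at the centre of the underside, z up. The pivot of the parked clip is 62 mm above the desk and the clip's x is the stand's x. Keep clear of the tall computer tower at the back right (front face at x = 0.62 m, y below 0.05 m)
- note_stand: fixed black stand, foot 80 x 150 x 12 mm, with two dark plates up to 57 mm high that hold a notebook upright on its spine; origin at the centre of the underside, z up, y along the notebook. The notebook is fixed in it: 10 mm thick (x), 208 mm long (y), top edge 165 mm above the desk
- page_edge (a point): middle of the notebook's top edge: x across the notebook's thickness (its faces are at +-5 mm), y along the edge, z up; 165 mm above the desk
- mug: loose striped mug, 90 mm high, bystander; origin under its centre
- tape_roll: loose dark roll of tape, 55 x 53 x 19 mm, lying flat, bystander; origin under its centre
- usb_stick: loose usb stick, 18 x 56 x 8 mm, bystander; origin under its centre
- eraser: loose eraser, 21 x 52 x 12 mm, bystander; origin under its centre

How it is judged:
On the way:
1. the clip is squeezed open and lifted clear of the parking bar (value of joint clip_jaw_a above 0.2 rad and z of each of lip_a, lip_b in the frame of clip_stand above 0.061 m), for 0.2 s.
At the end, for the whole second after the job is handed in: Clip gripped (>2 N) and still, opened >0.2 rad, upright and in line with the edge within 0.25 rad, centred within 30 mm along it; lips on either side, >9 mm from the notebook's middle plane and >12 mm below its edge; clip not touching notebook or stand; loose things moved <30 mm (value of joint clip_jaw_a above 0.2 rad and ((x of lip_a in the frame of page_edge above 0.009 m and x of lip_b in the frame of page_edge below -0.009 m) or (x of lip_b in the frame of page_edge above 0.009 m and x of lip_a in the frame of page_edge below -0.009 m)) and z of each of lip_a, lip_b in the frame of page_edge below -0.012 m and y of clip in the frame of page_edge between -0.03 and 0.03 m and angle between the y axis of clip and the y axis of page_edge, either way round below 0.25 rad and angle between clip's own z axis and vertical below 0.25 rad and contact force between clip and note_stand below 0.3 N and contact force between the fingers and clip above 2 N and linear speed of clip below 0.03 m/s and distance of each of mug, tape_roll, usb_stick, eraser from where it was at the start of the episode below 0.03 m); the arm keeps its last pose, push and grip.
It fails at once if the clip is pulled up along the parking bar while its jaws are not opened (z of clip in the frame of clip_stand between 0.074 and 0.095 m and horizontal distance between clip and clip_stand below 0.03 m and value of joint clip_jaw_a below 0.08 rad).
It fails at once if the notebook or its stand is bumped with more than 12 N (contact force between any of clip, the fingers, the arm and note_stand above 12 N).
It fails at once if the mug, tape, usb stick or eraser is pushed more than 30 mm (distance of any of mug, tape_roll, usb_stick, eraser from where it was at the start of the episode above 0.03 m).
It also fails if it takes over 35 s, if anything falls off the work surface, if the arm or the gripper's body presses on something with over 40 N, if the wrist force passes 120 N, or if a joint passes its speed limit or range.

## Working session

There is one attempt and no reset: what is moved stays moved. The work goes in short steps, Python scripts to look and compute and a shell command to move; the robot and the scene stay as the last step left them, time stands still between calls to the robot, and variables do not carry over. Pictures are saved under pics/ and viewed, at most 12 in all, crops included, and the job is handed in when it is done.

```bash
mkdir -p pics; cat > h.py <<'E'
import numpy as np, cv2
from plant import state, optics, ticket, nets
def ray(ci,u,v):
    K=np.array([[ci['fx'],0,ci['cx']],[0,ci['fy'],ci['cy']],[0,0,1.]])
    p=cv2.undistortPoints(np.array([[[u,v]]],float),K,np.array([ci['k1'],0,0,0.]))[0,0]
    R=np.array(ci['R']);t=np.array(ci['t'])
    return -R.T@t, R.T@np.array([p[0],p[1],1.])
def atz(ci,u,v,z):
    o,d=ray(ci,u,v); return o+d*(z-o[2])/d[2]
def proj(ci,X):
    c=np.array(ci['R'])@np.array(X)+np.array(ci['t']); p=c[:2]/c[2]; p=p*(1+ci['k1']*(p@p))
    return np.array([ci['fx']*p[0]+ci['cx'],ci['fy']*p[1]+ci['cy']])
def save(n,im): cv2.imwrite('pics/'+n,im[:,:,::-1])
E
python3 - <<'E'
from h import *
s=state();print(s)
ims=[]
for c in['scene','top']:
    im=optics.grab_frame(c);ci=optics.camera_info(c);print(c,{k:np.round(v,3).tolist() for k,v in ci.items()});save(c+'0.png',im)
    for n in['clip','clip_stand','note_stand','mug','tape_roll','usb_stick','eraser']:
        b=nets.boxes_of(c,n); print(n,[(np.round(x['bbox']).tolist(),round(x['confidence'],2)) for x in b[:2]])
E
```

```text
{'time': 0.0, 'joint_pos': array([ 9.92975554e-01,  5.33586661e-02,  1.61427853e+00,  6.99031734e-06,
        1.47600841e+00, -1.18976926e-01]), 'joint_vel': array([-4.90413993e-04,  8.09093481e-04, -1.37970208e-03, -9.31991448e-05,
       -9.64319034e-04, -1.55800682e-04]), 'joint_efforts': array([ 1.59395226e-03, -3.93659127e+01, -3.70189834e+01,  5.65739276e-05,
        6.71503163e-03, -5.53190986e-07]), 'tool_pos': array([0.27646461, 0.55983889, 0.23007114]), 'tool_rot': array([-3.53701503e-04,  2.27414838e-01,  9.73797432e-01, -9.63616417e-04]), 'contact_force': array([-0.33324268, -0.36794953,  0.26345539]), 'ft_torque': array([ 0.01316309,  0.0183475 , -0.03393229]), 'grasp_force': 0.0, 'gripper_width': 1.0034624133222996}
scene {'fx': 353.839, 'fy': 353.839, 'cx': 251.674, 'cy': 189.887, 'k1': -0.063, 'R': [[0.645, -0.764, 0.006], [-0.543, -0.464, -0.7], [0.538, 0.448, -0.714]], 't': [-0.232, 0.449, 0.581]}
clip []
clip_stand [([299.0, 271.0, 42.0, 37.0], 0.6)]
note_stand [([193.0, 189.0, 81.0, 68.0], 0.76)]
mug [([236.0, 157.0, 33.0, 41.0], 0.59)]
tape_roll [([270.0, 183.0, 22.0, 18.0], 0.66)]
usb_stick [([240.0, 237.0, 17.0, 12.0], 0.44)]
eraser [([206.0, 259.0, 14.0, 24.0], 0.72)]
top {'fx': 450.498, 'fy': 450.498, 'cx': 261.199, 'cy': 193.902, 'k1': -0.13, 'R': [[-0.022, -1.0, -0.014], [-0.993, 0.023, -0.114], [0.114, 0.011, -0.993]], 't': [0.174, 0.538, 1.151]}
clip [([242.0, 146.0, 25.0, 19.0], 0.31)]
clip_stand [([330.0, 207.0, 39.0, 32.0], 0.95)]
note_stand [([204.0, 220.0, 82.0, 52.0], 0.62)]
mug [([199.0, 148.0, 48.0, 39.0], 0.63)]
tape_roll [([241.0, 146.0, 25.0, 17.0], 0.67), ([336.0, 204.0, 21.0, 24.0], 0.45)]
usb_stick [([268.0, 216.0, 21.0, 8.0], 0.6)]
eraser [([264.0, 256.0, 9.0, 18.0], 0.44)]
```

View pics/scene0.png

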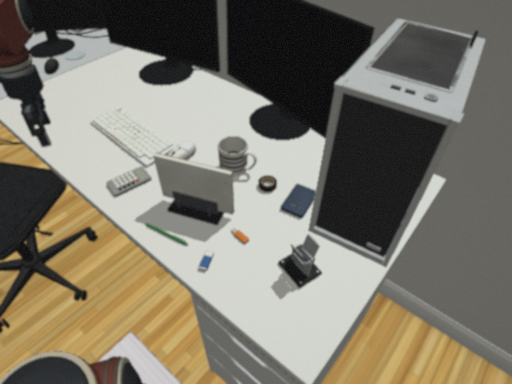

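View pics/top0.png

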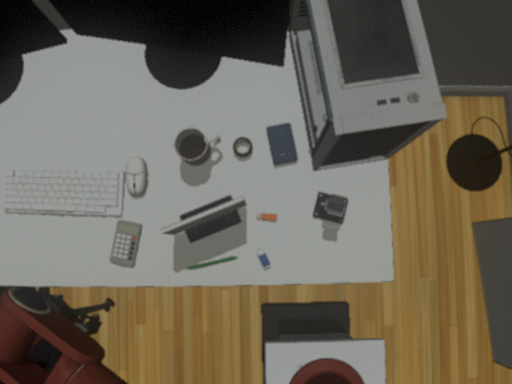

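The scene view shows the clip on its stand at about (300,265) and the notebook at (193,185). In the top view the stand is at (330,207) and the notebook's top edge runs from (165,233) to (243,199). I'll compute positions and crop.

```bash
python3 - <<'E'
from h import *
t=cv2.imread('pics/top0.png');s=cv2.imread('pics/scene0.png')
a=cv2.resize(t[180:250,155:260],None,fx=3.8,fy=3.8,interpolation=cv2.INTER_CUBIC)
b=cv2.resize(t[185:230,300:360],(400,300),interpolation=cv2.INTER_CUBIC)
c=cv2.resize(s[225:295,270:330],(257,300),interpolation=cv2.INTER_CUBIC)
d=cv2.resize(s[145:235,140:245],(350,300),interpolation=cv2.INTER_CUBIC)
C=np.zeros((600,800,3),np.uint8);C[:a.shape[0],:a.shape[1]]=a;C[:300,400:]=b;C[300:,:257]=c;C[300:,400:750]=d
cv2.imwrite('pics/crops.png',C)
ct=optics.camera_info('top');cs=optics.camera_info('scene')
print('stand foot top',atz(ct,330,207,.03),atz(cs,299,271,.03))
for p in[(164,233),(243,199)]:print(atz(ct,*p,.165))
for n in['note_stand','clip_stand']:
    o=nets.outline_of('top',n)[0]['pixels'];ys,xs=np.nonzero(o);r=cv2.minAreaRect(np.c_[xs,ys].astype(np.float32));print(n,r,[atz(ct,*p,0.01).round(3) for p in cv2.boxPoints(r)])
E
```

```text
stand foot top [ 0.50357759 -0.01830665  0.03      ] [ 0.48149719 -0.03791247  0.03      ]
[0.4404603  0.38830741 0.165     ]
[0.51590829 0.20255031 0.165     ]
note_stand ((204.65966796875, 220.32717895507812), (30.20669174194336, 90.04399108886719), 67.93209838867188) [array([0.472, 0.442, 0.01 ]), array([0.558, 0.216, 0.01 ]), array([0.482, 0.187, 0.01 ]), array([0.397, 0.412, 0.01 ])]
clip_stand ((330.0323791503906, 206.876953125), (30.74279022216797, 25.703821182250977), 14.743562698364258) [array([0.484, 0.028, 0.01 ]), array([0.55 , 0.008, 0.01 ]), array([ 0.527, -0.071,  0.01 ]), array([ 0.461, -0.051,  0.01 ])]
```

View pics/crops.png

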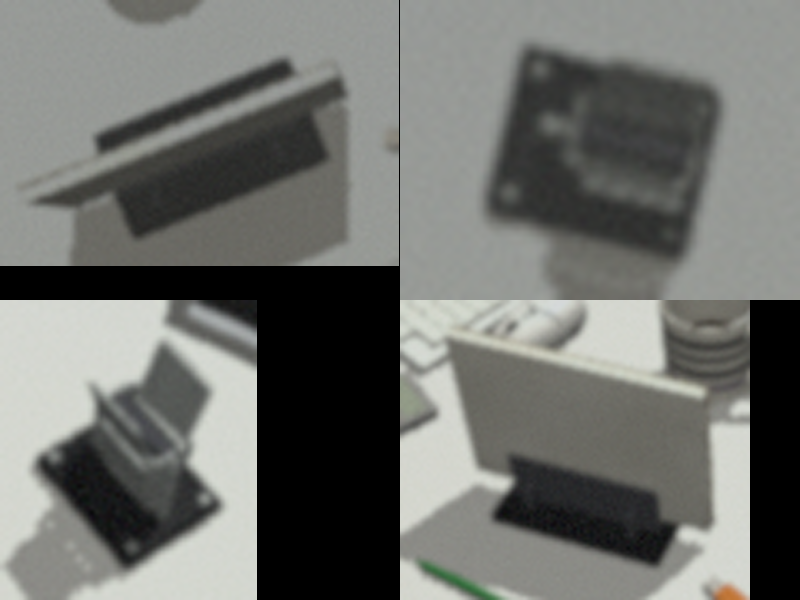

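The stand foot is near (0.505,-0.02), yaw about -0.24. The notebook edge's middle is near (0.478,0.295), with x at about +22°. I'll go above the clip with the tool y along the clip x, raised first to clear the notebook.

```bash
cat >> h.py <<'E'
from scipy.spatial.transform import Rotation as Ro
def need(x,y,z,ang):  # fractions to reach TCP xyz, tool y at world angle ang, pointing down
    s=state();q=s['tool_rot'];R=Ro.from_quat([q[1],q[2],q[3],q[0]])
    yv=np.array([np.cos(ang),np.sin(ang),0]);zv=np.array([0,0,-1.]);T=Ro.from_matrix(np.c_[np.cross(yv,zv),yv,zv])
    d=R.inv().apply(np.array([x,y,z])-s['tool_pos'])/.8; r=(R.inv()*T).as_rotvec()/1.5
    print('t',round(s['time'],2),'pos',s['tool_pos'].round(4),'d',d.round(4),'r',r.round(4),'w',round(float(s['gripper_width']),3),'F',s['contact_force'].round(1),'g',round(float(s['grasp_force']),1))
E
python3 -c "
from h import *
need(.505,-.0215,.30,-.24)"
python3 -m inch '[{"dz":-0.0875},{"dx":-0.578,"dy":-0.525,"dz":-0.0875,"rz":0.9},{"dx":-0.578,"dy":-0.525,"dz":-0.0875,"rz":0.9},{"dx":-0.578,"dy":-0.525,"dz":-0.0875,"rz":0.9},{"dx":-0.578,"dy":-0.525,"dz":-0.0875,"rz":0.9}]' 1
python3 -c "
from h import *
need(.505,-.0215,.30,-.24)"
```

```text
t 0.9 pos [0.2768 0.5603 0.2313] d [-0.5779 -0.5257 -0.0858] r [0.     0.     0.9013] w 0.999 F [0.1 0.1 0.2] g 0.0
t 0.9 pos [0.2768 0.5603 0.2313] d [-0.5779 -0.5257 -0.0858] r [0.     0.     0.9013] w 0.999 F [0.1 0.1 0.2] g 0.0validation failed for argument at $[0]...
```

```bash

python3 -m inch '[{"dx":0,"dy":0,"dz":-0.0875,"rx":0,"ry":0,"rz":0},{"dx":-0.578,"dy":-0.525,"dz":-0.0875,"rx":0,"ry":0,"rz":0.9},{"dx":-0.578,"dy":-0.525,"dz":-0.0875,"rx":0,"ry":0,"rz":0.9},{"dx":-0.578,"dy":-0.525,"dz":-0.0875,"rx":0,"ry":0,"rz":0.9},{"dx":-0.578,"dy":-0.525,"dz":-0.0875,"rx":0,"ry":0,"rz":0.9}]' 1
python3 -c "
from h import *
need(.505,-.0215,.30,-.24)"
```

```text
time: 1.4
tool_pos: [0.3502, 0.3727, 0.288]
tool_rot: [0.0, 0.507, 0.862, 0.0]
contact_force: [1.2, 0.3, 0.2]
gripper_width: 0.999
grasp_force: 0.0
t 1.4 pos [0.3502 0.3727 0.288 ] d [-0.5247 -0.0699 -0.015 ] r [ 5.000e-04 -1.000e-04  4.978e-01] w 0.999 F [1.2 0.3 0.2] g 0.0
```

```bash

python3 -m inch '[{"dx":-0.51,"dy":-0.06,"dz":-0.01,"rx":0,"ry":0,"rz":0.48},{"dx":-0.51,"dy":-0.06,"dz":-0.01,"rx":0,"ry":0,"rz":0.48},{"dx":-0.51,"dy":-0.06,"dz":-0.01,"rx":0,"ry":0,"rz":0.48},{"dx":-0.51,"dy":-0.06,"dz":-0.01,"rx":0,"ry":0,"rz":0.48},{"dx":-0.51,"dy":-0.06,"dz":-0.01,"rx":0,"ry":0,"rz":0.48}]'
python3 -c "
from h import *
need(.505,-.0215,.30,-.24)"
```

```text
time: 1.9
tool_pos: [0.4464, 0.1417, 0.293]
tool_rot: [0.0, 0.778, 0.628, 0.001]
contact_force: [1.1, 0.4, 0.3]
gripper_width: 0.998
grasp_force: 0.0
t 1.9 pos [0.4464 0.1417 0.293 ] d [-0.1839  0.1147 -0.0087] r [ 0.0008 -0.0004  0.0178] w 0.998 F [1.1 0.4 0.3] g 0.0
```

```bash

python3 -m inch '[{"dx":-0.165,"dy":0.105,"dz":-0.005,"rx":0,"ry":0,"rz":0},{"dx":-0.165,"dy":0.105,"dz":-0.005,"rx":0,"ry":0,"rz":0},{"dx":-0.165,"dy":0.105,"dz":-0.005,"rx":0,"ry":0,"rz":0},{"dx":-0.165,"dy":0.105,"dz":-0.005,"rx":0,"ry":0,"rz":0},{"dx":-0.165,"dy":0.105,"dz":-0.005,"rx":0,"ry":0,"rz":0}]'
python3 - <<'E'
from h import *
need(.505,-.0215,.30,-.24)
im=optics.grab_frame('wrist');ci=optics.camera_info('wrist');save('w1.png',im)
print({k:np.round(v,4).tolist() for k,v in ci.items()})
for n in['clip','clip_stand','clip_grip']:
    for o in nets.outline_of('wrist',n)[:1]:
        ys,xs=np.nonzero(o['pixels']);print(n,o['confidence'],o['bbox'],cv2.minAreaRect(np.c_[xs,ys].astype(np.float32)))
E
```

```text
time: 2.4
tool_pos: [0.5012, -0.004, 0.2965]
tool_rot: [-0.0, 0.778, 0.629, -0.0]
contact_force: [-0.4, -0.7, 0.0]
gripper_width: 1.003
grasp_force: 0.0
t 2.4 pos [ 0.5012 -0.004   0.2965] d [-0.0204  0.0093 -0.0044] r [-0.0004 -0.0002  0.0194] w 1.003 F [-0.4 -0.7  0. ] g 0.0
{'fx': 312.9418, 'fy': 312.9418, 'cx': 257.8459, 'cy': 195.5196, 'k1': 0.0029, 'R': [[0.9783, -0.2073, -0.0003], [-0.1983, -0.9365, 0.2893], [-0.0603, -0.283, -0.9572]], 't': [-0.4894, 0.0397, 0.4706]}
clip 0.63 [264.1, 183.5, 47.4, 42.8] ((264.094482421875, 182.40707397460938), (45.62187194824219, 46.369773864746094), 4.289153099060059)
clip_stand 0.86 [264.6, 168.5, 52.2, 58.4] ((263.02783203125, 167.88763427734375), (50.44791030883789, 58.34884262084961), 2.602562189102173)
clip_grip 0.92 [265.1, 183.8, 48.8, 48.5] ((264.1554260253906, 182.46951293945312), (45.47869873046875, 45.27383804321289), 2.935673475265503)
```

View pics/w1.png

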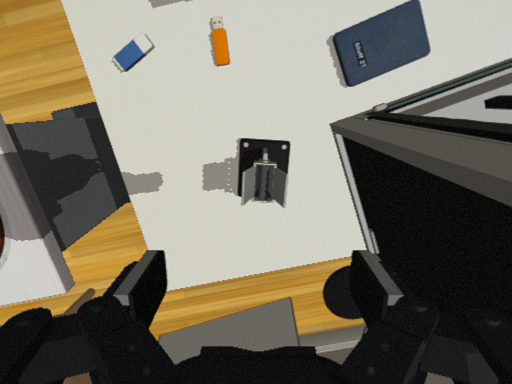

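The wrist view shows the clip plates left and right of (264,185) with the foot's back edge from (240,139) to (290,142). I'll crop this for precision.

```bash
python3 - <<'E'
from h import *
im=cv2.imread('pics/w1.png');cv2.imwrite('pics/w1c.png',cv2.resize(im[130:220,220:310],(600,600),interpolation=cv2.INTER_CUBIC))
E
```

```text
(no output)
```

View pics/w1c.png

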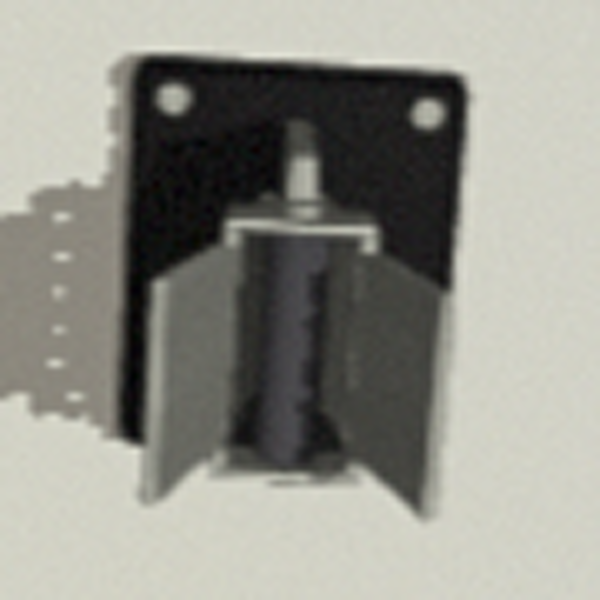

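```bash
python3 - <<'E'
from h import *
ci=optics.camera_info('wrist')
f=lambda X,Y,z:atz(ci,220+X/6.667-.0,130+Y/6.667,z)
P=[f(x,y,.102) for x,y in[(155,285),(148,500),(430,518),(447,290)]]
print(np.round(P,4),'c',np.mean(P,0).round(4))
for i,j in[(0,3),(1,2),(1,0),(2,3)]:
    d=P[j]-P[i];print(np.linalg.norm(d).round(4),np.arctan2(d[1],d[0]).round(3))
F=[f(130,58,.01),f(465,75,.01)];d=F[1]-F[0];print(np.round(F,4),np.linalg.norm(d),np.arctan2(d[1],d[0]))
m=(F[0]+F[1])/2;a=np.arctan2(d[1],d[0]);print('foot c',m+.042*np.array([np.sin(a),-np.cos(a),0]))
print('barrel',f(248,238,.066),f(275,465,.068),f(288,350,.068))
E
```

```text
[[ 4.834e-01 -5.000e-04  1.020e-01]
 [ 4.741e-01 -3.680e-02  1.020e-01]
 [ 5.205e-01 -4.980e-02  1.020e-01]
 [ 5.305e-01 -1.120e-02  1.020e-01]] c [ 0.5021 -0.0246  0.102 ]
0.0482 -0.223
0.0482 -0.273
0.0375 1.32
0.0399 1.319
[[0.4802 0.0273 0.01  ]
 [0.5464 0.0099 0.01  ]] 0.06838550718822589 -0.256030956211473
foot c [ 0.50265714 -0.02202724  0.01      ]
barrel [ 0.49851234 -0.00304114  0.066     ] [ 0.49472022 -0.04575419  0.068     ] [ 0.50150666 -0.02456527  0.068     ]
```

Plate corners, foot and barrel agree: clip centre (0.5025,-0.0235), x angle -0.25. Now aligning and descending.

```bash
python3 -c "
from h import *
need(.5025,-.0235,.13,-.25)"
```

```text
t 2.6 pos [ 0.5007 -0.0014  0.2966] d [-0.0266  0.0079  0.2083] r [ 0.     -0.0002  0.0295] w 1.0 F [ 0.   0.5 -0.1] g 0.0
```

```bash
python3 -m inch '[{"dx":-0.0266,"dy":0.0079,"dz":0.06,"rx":0,"ry":0,"rz":0.03},{"dx":-0.0266,"dy":0.0079,"dz":0.12,"rx":0,"ry":0,"rz":0.03},{"dx":-0.0266,"dy":0.0079,"dz":0.18,"rx":0,"ry":0,"rz":0.03},{"dx":-0.0266,"dy":0.0079,"dz":0.208,"rx":0,"ry":0,"rz":0.03},{"dx":-0.0266,"dy":0.0079,"dz":0.208,"rx":0,"ry":0,"rz":0.03}]'
python3 - <<'E'
from h import *
optics.grab_frame('scene')
need(.5025,-.0235,.074,-.25)
E
```

```text
time: 3.1
tool_pos: [0.4993, -0.023, 0.1255]
tool_rot: [-0.003, 0.79, 0.613, -0.003]
contact_force: [-0.6, 0.2, -0.6]
gripper_width: 0.999
grasp_force: 0.0
t 3.15 pos [ 0.5014 -0.0235  0.1287] d [0.0004 0.0016 0.0683] r [-0.0025  0.0001 -0.0005] w 1.002 F [-0.1 -0.6 -0.2] g 0.0
```

```bash
python3 -m inch '[{"dx":0.0004,"dy":0.0012,"dz":0.034,"rx":0,"ry":0,"rz":0},{"dx":0.0004,"dy":0.0012,"dz":0.068,"rx":0,"ry":0,"rz":0},{"dx":0.0004,"dy":0.0012,"dz":0.068,"rx":0,"ry":0,"rz":0},{"dx":0.0004,"dy":0.0012,"dz":0.068,"rx":0,"ry":0,"rz":0}]'
python3 - <<'E'
from h import *
im=optics.grab_frame('wrist');save('w2.png',im)
need(.5025,-.0235,.074,-.25)
E
```

```text
time: 3.55
tool_pos: [0.5051, -0.0247, 0.0779]
tool_rot: [0.001, 0.79, 0.613, 0.001]
contact_force: [-0.2, 0.2, 0.6]
gripper_width: 0.997
grasp_force: 0.0
t 3.6 pos [ 0.5057 -0.0249  0.0786] d [ 0.0007 -0.0043  0.0058] r [ 0.0029 -0.0002 -0.0015] w 0.998 F [ 0.2 -0.4 -0.2] g 0.0
```

View pics/w2.png

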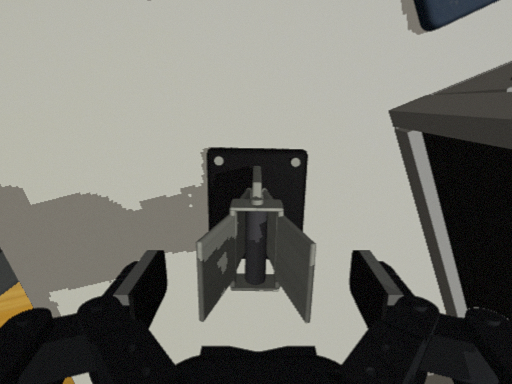

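Plates span 198–314 (centre 256), between the pads at 165 and 350 (centre 257.5), so centred. I'll re-measure from here.

```bash
python3 - <<'E'
from h import *
ci=optics.camera_info('wrist')
P=[atz(ci,*p,.102) for p in[(199,243),(203,319),(309,320),(314,242)]]
print(np.round(P,4),'c',np.mean(P,0).round(4))
for i,j in[(0,3),(1,2),(1,0),(2,3)]:
    d=P[j]-P[i];print(np.linalg.norm(d).round(4),np.arctan2(d[1],d[0]).round(3))
F=[atz(ci,209,149,.01),atz(ci,307,150,.01)];d=F[1]-F[0];print(np.linalg.norm(d),np.arctan2(d[1],d[0]))
need(.5025,-.0235,.074,-.25)
print(state()['tool_pos'])
E
```

```text
[[ 0.485  -0.0026  0.102 ]
 [ 0.4755 -0.0388  0.102 ]
 [ 0.5216 -0.0514  0.102 ]
 [ 0.5314 -0.0142  0.102 ]] c [ 0.5034 -0.0267  0.102 ]
0.0478 -0.245
0.0478 -0.267
0.0375 1.312
0.0385 1.312
0.0660671933413 -0.2631227989911669
t 3.6 pos [ 0.5057 -0.0249  0.0786] d [ 0.0007 -0.0043  0.0058] r [ 0.0029 -0.0002 -0.0015] w 0.998 F [ 0.2 -0.4 -0.2] g 0.0
[ 0.50570476 -0.02491954  0.078634  ]
```

```bash
python3 -m inch '[{"dx":0.001,"dy":-0.002,"dz":0.005,"rx":0,"ry":0,"rz":0},{"dx":0.001,"dy":-0.002,"dz":0.005,"rx":0,"ry":0,"rz":0}]'
python3 -m inch '[{"dx":0,"dy":0,"dz":0,"rx":0,"ry":0,"rz":0},{"dx":0,"dy":0,"dz":0,"rx":0,"ry":0,"rz":0},{"dx":0,"dy":0,"dz":0,"rx":0,"ry":0,"rz":0},{"dx":0,"dy":0,"dz":0,"rx":0,"ry":0,"rz":0},{"dx":0,"dy":0,"dz":0,"rx":0,"ry":0,"rz":0}]' -1
python3 -m inch '[{"dx":0,"dy":0,"dz":0,"rx":0,"ry":0,"rz":0},{"dx":0,"dy":0,"dz":0,"rx":0,"ry":0,"rz":0},{"dx":0,"dy":0,"dz":0,"rx":0,"ry":0,"rz":0},{"dx":0,"dy":0,"dz":0,"rx":0,"ry":0,"rz":0},{"dx":0,"dy":0,"dz":0,"rx":0,"ry":0,"rz":0}]'
python3 - <<'E'
from h import *
im=optics.grab_frame('wrist');save('w3.png',im)
need(.5025,-.0235,.074,-.25)
E
```

```text
time: 3.8
tool_pos: [0.5031, -0.0237, 0.073]
tool_rot: [0.001, 0.791, 0.612, 0.001]
contact_force: [-0.4, -0.2, 0.2]
gripper_width: 0.998
grasp_force: 0.0
time: 4.3
tool_pos: [0.5041, -0.0241, 0.0743]
tool_rot: [0.001, 0.791, 0.612, 0.001]
contact_force: [-2.8, 0.4, 11.1]
gripper_width: 0.26
grasp_force: 60.7
time: 4.8
tool_pos: [0.5041, -0.0241, 0.0743]
tool_rot: [0.001, 0.791, 0.612, 0.001]
contact_force: [-2.0, 1.1, 10.0]
gripper_width: 0.263
grasp_force: 60.4
t 4.85 pos [ 0.5041 -0.0241  0.0743] d [ 0.0002 -0.0021  0.0004] r [ 0.002  -0.0001 -0.002 ] w 0.26 F [-1.5 -0.2  9.9] g 60.4
```

View pics/w3.png

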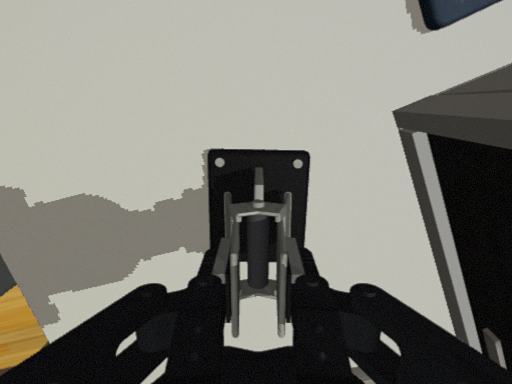

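The plates are now parallel (235/282) with the jaws spread (226–292) and the bar visible between them, gripped at 60 N. Lifting a little first.

```bash
python3 -m inch '[{"dx":0,"dy":0,"dz":-0.0125,"rx":0,"ry":0,"rz":0},{"dx":0,"dy":0,"dz":-0.025,"rx":0,"ry":0,"rz":0},{"dx":0,"dy":0,"dz":-0.05,"rx":0,"ry":0,"rz":0},{"dx":0,"dy":0,"dz":-0.08,"rx":0,"ry":0,"rz":0},{"dx":0,"dy":0,"dz":-0.12,"rx":0,"ry":0,"rz":0}]'
python3 -m inch '[{"dx":0,"dy":0,"dz":-0.06,"rx":0,"ry":0,"rz":0},{"dx":0,"dy":0,"dz":-0.12,"rx":0,"ry":0,"rz":0},{"dx":0,"dy":0,"dz":-0.165,"rx":0,"ry":0,"rz":0},{"dx":0,"dy":0,"dz":-0.165,"rx":0,"ry":0,"rz":0},{"dx":0,"dy":0,"dz":-0.165,"rx":0,"ry":0,"rz":0}]'
python3 - <<'E'
from h import *
need(.478,.295,.30,.387)
im=optics.grab_frame('wrist');save('w4.png',im)
im=cv2.cvtColor(im,cv2.COLOR_RGB2GRAY)
for n in['clip','note_stand']:
  for o in nets.outline_of('scene',n)[:1]:print(n,o['bbox'],o['confidence'])
  for o in nets.outline_of('wrist',n)[:1]:print(n,o['bbox'],o['confidence'])
E
```

```text
time: 5.35
tool_pos: [0.5012, -0.0236, 0.1674]
tool_rot: [-0.001, 0.791, 0.612, -0.001]
contact_force: [0.5, 0.5, -1.2]
gripper_width: 0.263
grasp_force: 58.9
time: 5.85
tool_pos: [0.5027, -0.0238, 0.301]
tool_rot: [0.001, 0.791, 0.612, 0.001]
contact_force: [0.4, -0.3, -0.7]
gripper_width: 0.264
grasp_force: 58.9
t 5.85 pos [ 0.5027 -0.0238  0.301 ] d [ 0.3781 -0.1297  0.001 ] r [ 1.500e-03  4.000e-04 -4.267e-01] w 0.264 F [ 0.4 -0.3 -0.7] g 58.9
clip [305.6, 251.6, 22.6, 32.4] 0.63
clip [257.4, 265.4, 66.6, 141.5] 0.73
note_stand [196.9, 201.8, 74.6, 39.3] 0.86
note_stand [256.0, 264.9, 65.2, 142.7] 0.47
```

View pics/w4.png

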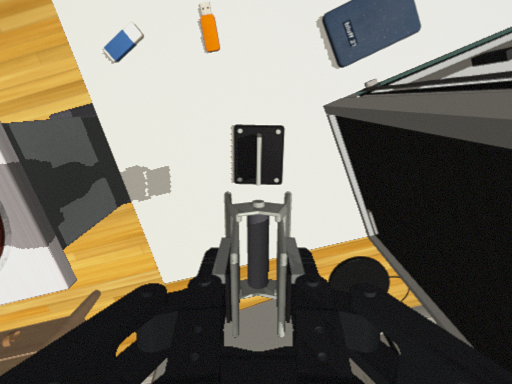

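The clip is off the bar, gripped squeezed, and the empty bar shows at (259,160). Next I go to a look-point short of the notebook along its edge, with the tool aligned.

```bash
python3 -c "
from h import *
need(.542,.138,.30,.387)"

```

```text
t 6.1 pos [ 0.5016 -0.0236  0.2976] d [ 0.2082 -0.0018 -0.0031] r [-0.0024 -0.0006 -0.4267] w 0.261 F [ 0.5  0.2 -1. ] g 58.9
```

```bash
python3 -m inch '[{"dx":0.05,"dy":0,"dz":-0.003,"rx":0,"ry":0,"rz":-0.09},{"dx":0.1,"dy":0,"dz":-0.003,"rx":0,"ry":0,"rz":-0.18},{"dx":0.15,"dy":-0.001,"dz":-0.003,"rx":0,"ry":0,"rz":-0.27},{"dx":0.18,"dy":-0.002,"dz":-0.003,"rx":0,"ry":0,"rz":-0.36},{"dx":0.208,"dy":-0.002,"dz":-0.003,"rx":0,"ry":0,"rz":-0.427}]'
python3 -m inch '[{"dx":0,"dy":0,"dz":0,"rx":0,"ry":0,"rz":0},{"dx":0,"dy":0,"dz":0,"rx":0,"ry":0,"rz":0}]'
python3 - <<'E'
from h import *
need(.542,.138,.30,.387)
im=optics.grab_frame('wrist');ci=optics.camera_info('wrist');save('w5.png',im)
np.save('ci5.npy',ci,allow_pickle=True)
E
```

```text
time: 6.6
tool_pos: [0.5422, 0.1392, 0.3006]
tool_rot: [-0.001, 0.555, 0.832, -0.001]
contact_force: [-0.1, 0.8, -1.1]
gripper_width: 0.26
grasp_force: 58.9
time: 6.8
tool_pos: [0.5422, 0.1377, 0.301]
tool_rot: [-0.001, 0.558, 0.83, -0.001]
contact_force: [0.5, 0.1, -0.7]
gripper_width: 0.263
grasp_force: 58.9
t 6.8 pos [0.5422 0.1377 0.301 ] d [ 0.0004 -0.      0.0012] r [-0.0015 -0.0001 -0.    ] w 0.263 F [ 0.5  0.1 -0.7] g 58.9
```

View pics/w5.png

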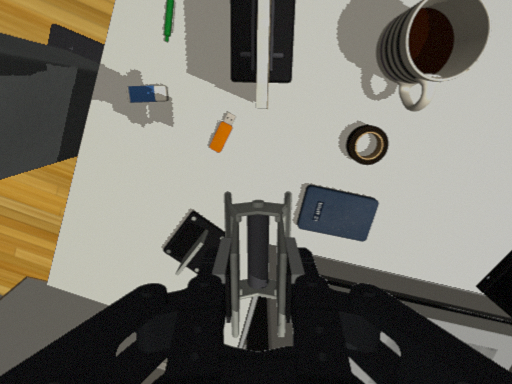

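The notebook's white edge shows at columns ~257–271, rows 0–108, nearly vertical in the image, so the alignment is good. I'll measure the strip.

```bash
python3 - <<'E'
from h import *
ci=np.load('ci5.npy',allow_pickle=True).item();im=cv2.imread('pics/w5.png',0).astype(float)
for z in(.165,.1,.03):print(proj(ci,[.517,.199,z]))
L=[]
for r in range(4,76,6):
    row=im[r:r+2].mean(0);b=np.nonzero(row[245:285]>150)[0]+245
    w=atz(ci,b[0]-.5,r+.5,.165),atz(ci,b[-1]+.5,r+.5,.165);m=(w[0]+w[1])/2
    print(r,b[0],b[-1],len(b),m.round(4),np.linalg.norm(w[0]-w[1]).round(4));L.append(m)
    if r==40:print(row[250:280].astype(int))
E
```

```text
[259.49340367 109.40513721]
[259.25496346 107.75137003]
[259.08156862 106.54873275]
4 258 268 11 [0.4896 0.2734 0.165 ] 0.0086
10 258 268 11 [0.4912 0.2696 0.165 ] 0.0087
16 258 268 11 [0.4928 0.2657 0.165 ] 0.0087
22 258 268 11 [0.4944 0.2618 0.165 ] 0.0088
28 258 268 11 [0.496  0.2578 0.165 ] 0.0088
34 257 268 12 [0.4973 0.2536 0.165 ] 0.0096
40 257 267 11 [0.4986 0.2494 0.165 ] 0.0089
[ 15  34  39  37  21   8  51 161 194 192 192 191 191 191 192 193 194 193
 142  83  61  61  65  48  28  29  29  24  27  29]
46 257 267 11 [0.5003 0.2454 0.165 ] 0.0089
52 257 267 11 [0.502  0.2412 0.165 ] 0.009
58 257 268 12 [0.5041 0.2372 0.165 ] 0.0098
64 257 267 11 [0.5054 0.2328 0.165 ] 0.0091
70 257 267 11 [0.5072 0.2286 0.165 ] 0.0091
```

```bash
python3 - <<'E'
from h import *
ci=np.load('ci5.npy',allow_pickle=True).item();im=cv2.imread('pics/w5.png',0)
print(im[100:114,259:267].mean(1).astype(int))
a=atz(ci,263.2,5,.165);b=atz(ci,262.4,71,.165);u=(a-b)/np.linalg.norm(a-b);print(u,'xang',np.arctan2(-u[0],u[1]))
n=atz(ci,262,108.5,.165);c=n+.104*u;print('near',n,'mid',c, 'line at mid', b+u*((c-b)@u))
need(c[0],c[1],.30,np.arctan2(-u[0],u[1]))
# clip centre along tool y in image: barrel cols & lip check
print(proj(ci,state()['tool_pos']+[0,0,-.011]))
E
```

```text
[192 189 189 189 189 189 190 186 152 190 194 191 192 192]
[-0.36859389  0.92959052  0.        ] xang 0.3774959590760538
near [0.51870811 0.20050247 0.165     ] mid [0.48037435 0.29717989 0.165     ] line at mid [0.48033114 0.29716275 0.165     ]
t 6.85 pos [0.5422 0.1372 0.3012] d [0.2143 0.0037 0.0015] r [-0.0012  0.      0.0058] w 0.258 F [ 0.1  0.7 -0.4] g 58.9
[260.33775311 244.45343023]
```

```bash
python3 -m inch '[{"dx":0.05,"dy":0.003,"dz":0,"rx":0,"ry":0,"rz":0.006},{"dx":0.1,"dy":0.005,"dz":0,"rx":0,"ry":0,"rz":0.006},{"dx":0.15,"dy":0.005,"dz":0,"rx":0,"ry":0,"rz":0.006},{"dx":0.19,"dy":0.005,"dz":0,"rx":0,"ry":0,"rz":0.006},{"dx":0.214,"dy":0.005,"dz":0,"rx":0,"ry":0,"rz":0.006}]'
python3 -m inch '[{"dx":0,"dy":0,"dz":0,"rx":0,"ry":0,"rz":0},{"dx":0,"dy":0,"dz":0,"rx":0,"ry":0,"rz":0}]'
python3 - <<'E'
from h import *
need(.4808,.2975,.197,.3775)
im=optics.grab_frame('wrist');ci=optics.camera_info('wrist')
need(.4808,.2975,.197,.3775)
s=optics.grab_frame('scene');need(.4808,.2975,.197,.3775)
C=np.zeros((384,800,3),np.uint8);C[:,:512]=im;C[:288,512:]=cv2.resize(s[100:220,140:260],(288,288),interpolation=cv2.INTER_CUBIC);save('w6.png',C)
E
```

```text
time: 7.35
tool_pos: [0.4807, 0.2984, 0.302]
tool_rot: [-0.0, 0.562, 0.827, -0.0]
contact_force: [0.1, -0.1, 0.2]
gripper_width: 0.259
grasp_force: 58.9
time: 7.55
tool_pos: [0.4818, 0.2968, 0.302]
tool_rot: [0.0, 0.562, 0.827, -0.0]
contact_force: [-0.9, -0.7, -0.9]
gripper_width: 0.262
grasp_force: 58.9
t 7.55 pos [0.4818 0.2968 0.302 ] d [ 0.0014 -0.0007  0.1312] r [-0.0002  0.0005 -0.0001] w 0.262 F [-0.9 -0.7 -0.9] g 58.9
t 7.6 pos [0.482  0.2965 0.302 ] d [ 0.0018 -0.0009  0.1313] r [-0.0001  0.0004 -0.0005] w 0.261 F [ 0.3 -0.9  0. ] g 58.9
t 7.65 pos [0.4821 0.2964 0.3021] d [ 0.0019 -0.001   0.1313] r [-0.0001  0.0003 -0.0007] w 0.255 F [ 0.   0.1 -1. ] g 58.9
```

View pics/w6.png

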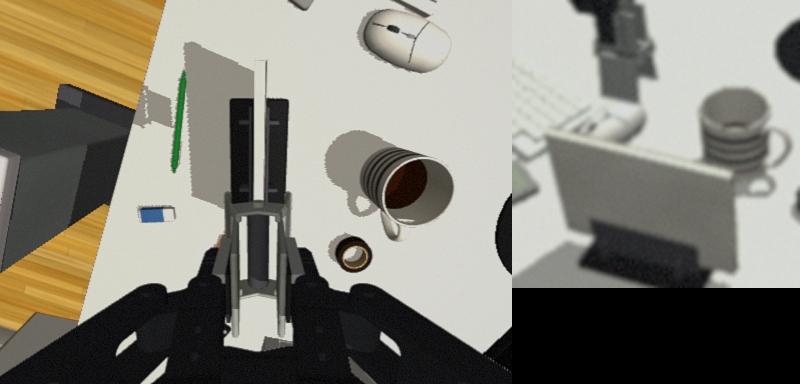

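The notebook edge runs at columns ~254–267 straight under the clip's middle (jaws 226–292), and the scene view shows the clip above the middle. Descending.

```bash
python3 -m inch '[{"dx":0.0015,"dy":-0.0005,"dz":0.03,"rx":0,"ry":0,"rz":0},{"dx":0.0015,"dy":-0.0005,"dz":0.06,"rx":0,"ry":0,"rz":0},{"dx":0.0015,"dy":-0.0005,"dz":0.08,"rx":0,"ry":0,"rz":0},{"dx":0.0015,"dy":-0.0005,"dz":0.08,"rx":0,"ry":0,"rz":0},{"dx":0.0015,"dy":-0.0005,"dz":0.08,"rx":0,"ry":0,"rz":0}]'
python3 - <<'E'
from h import *
im=optics.grab_frame('wrist');ci=optics.camera_info('wrist');save('w7.png',im)
need(.4808,.2975,.197,.3775)
for r in(80,110,140,170,190,205):
    b=np.nonzero(im[r,240:285].mean(-1)>150)[0]+240;print(r,b[0],b[-1],((atz(ci,b[0]-.5,r,.165)+atz(ci,b[-1]+.5,r,.165))/2).round(4)) if len(b) else 0
E
```

```text
time: 8.15
tool_pos: [0.4811, 0.2982, 0.2384]
tool_rot: [0.0, 0.562, 0.827, -0.0]
contact_force: [0.6, -0.6, 0.3]
gripper_width: 0.262
grasp_force: 58.9
t 8.2 pos [0.4815 0.2986 0.2394] d [-0.0009 -0.0014  0.053 ] r [ 0.0011 -0.      0.0002] w 0.26 F [ 0.9 -0.   0.4] g 58.9
80 253 284 [0.4549 0.3813 0.165 ]
110 253 266 [0.4564 0.3617 0.165 ]
140 253 265 [0.4634 0.3431 0.165 ]
170 253 265 [0.4712 0.3236 0.165 ]
```

View pics/w7.png

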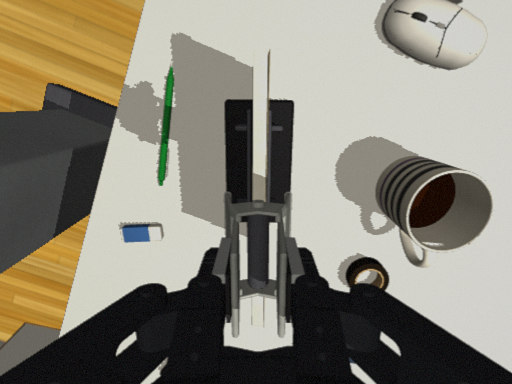

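The edge strip (253–268, centre 260) lies centred between the jaws (229–297). The extrapolated line passes within 1 mm of the tool, so I'll lower to the final height.

```bash
python3 -m inch '[{"dx":0,"dy":0,"dz":0.018,"rx":0,"ry":0,"rz":0},{"dx":0,"dy":0,"dz":0.036,"rx":0,"ry":0,"rz":0},{"dx":0,"dy":0,"dz":0.052,"rx":0,"ry":0,"rz":0},{"dx":0,"dy":0,"dz":0.052,"rx":0,"ry":0,"rz":0},{"dx":0,"dy":0,"dz":0.052,"rx":0,"ry":0,"rz":0}]'
python3 - <<'E'
from h import *
im=optics.grab_frame('wrist');s=optics.grab_frame('scene')
need(.4808,.2975,.197,.3775)
C=np.zeros((450,800,3),np.uint8);C[:263,:350]=cv2.resize(im,(350,263));C[:,350:]=cv2.resize(s[130:230,140:240],(450,450),interpolation=cv2.INTER_CUBIC);save('w8.png',C)
E
```

```text
time: 8.7
tool_pos: [0.4804, 0.2986, 0.1956]
tool_rot: [-0.0, 0.561, 0.828, -0.001]
contact_force: [-0.1, -0.6, -0.1]
gripper_width: 0.255
grasp_force: 58.9
t 8.8 pos [0.4811 0.2989 0.1971] d [-0.0015 -0.0009  0.0001] r [ 0.0006 -0.      0.0007] w 0.26 F [ 0.1 -0.2 -0.6] g 58.9
```

View pics/w8.png

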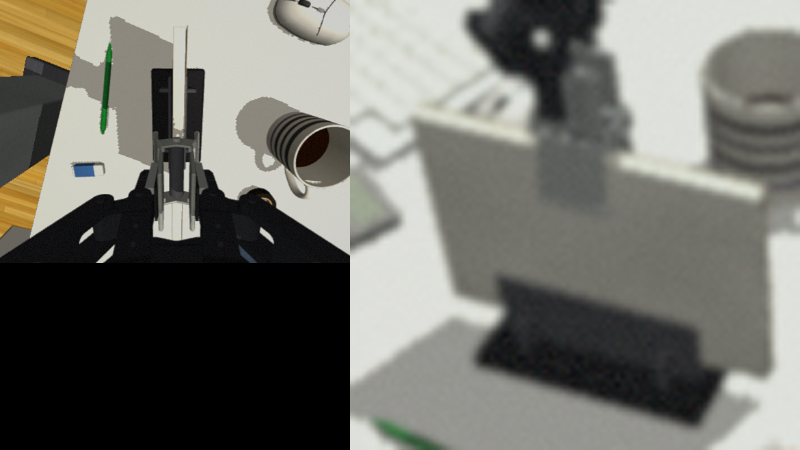

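The near jaw hangs over the notebook's face at about (575,170), near the middle and roughly 2–3 cm deep. There is no contact force and the grip is 59 N, so I'm handing in.

```bash
python3 -m inch '[{"dx":0,"dy":0,"dz":0,"rx":0,"ry":0,"rz":0},{"dx":0,"dy":0,"dz":0,"rx":0,"ry":0,"rz":0},{"dx":0,"dy":0,"dz":0,"rx":0,"ry":0,"rz":0}]'; python3 -c "
from h import *
print(ticket.job_done())"
```

```text
time: 9.1
tool_pos: [0.481, 0.2988, 0.197]
tool_rot: [0.0, 0.561, 0.828, 0.0]
contact_force: [-0.2, 1.0, 0.4]
gripper_width: 0.266
grasp_force: 58.9
the job is handed in; nothing more can be done
None
```

The clip was squeezed open, lifted off its bar and is held gaping over the notebook's top edge, within about 1 cm of the middle and about 2.5 cm down; no contact showed, and I handed the job in at about 9 s (no verdict came back).

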